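# Feed a praline tray past the drop gate

## Robot

A 6-joint arm with a two-finger parallel gripper is mounted at the origin on the work surface. World frame = base frame: x ahead of the robot, y to its left, z up, the work surface at z = 0. Lengths are in m, angles in rad, forces in N, time in s.
With the tool pointing down it reaches from about 0.4 to 0.825 m from the base axis. Payload 7 kg.
Tool frame: the origin (TCP) lies on the centre line of the jaws, within the pads' length; the fingertips stand 14 mm ahead of it and the grasp point (between the pads) lies 5 mm behind it (ctrl.tcp_to_tips is the distance from the TCP to the fingertips, in m); x points along the fingers, y is the direction in which the jaws open and shut, and the axes are right-handed (so a half turn about x gives the same grasp; the last joint's range is limited). The gripper opens to 88 mm and grips with 3 to 60 N. Pads are 19 mm wide; open, the fingers measure 130 mm over their backs; the gripper's body (78 mm by 193 mm) begins 47 mm behind the grasp point.
Start: joints at [1.561, 0.359, 0.012, 0, -1.224, -0.288], TCP at [0.198, 0.645, 0.241] pointing down, gripper open.
Joint ranges: [-3.07, 3.07], [-1.43, 2.12], [-1.02, 1.25], [-3.03, 1.67], [-3.05, -0], [-3.03, 3.03]. Speed limits (rad/s): [2.39, 2.39, 3.01, 3.14, 3.14, 3.14].

## Interface

Orientations are given as a rotation vector (axis times angle).
In Python, from rig import ctrl gives the robot as it stands. The module is installed in compiled form; this text tells all that it offers.
- The arm moves only by the tool apply_moves, never from a script. Its argument "commands" is a list of rows, each a list of 2 entries, a list of its own where there are three numbers: the shift along the tool's x, y, z in m, then the turn, a rotation vector about the tool's x, y, z in rad. A call has exactly 10 rows; each row is the pose to reach, as a shift and turn from the pose commanded when the call began, along the tool's axes at that moment; what a row does not reach only later rows make up. A row lasts 1/12 s, in which the tool goes at most 41.7 mm and 7.16 degrees, less where a joint would pass 70% of its speed; a pose out of reach is approached as far as the arm can. A call with a gripper value outside its range is refused whole. "fingers" is the closure in counts, from 0 (fully open) to 255 (shut), set as the call begins (left out, the last holds). The fingers move at their own pace and stop on an object; "force" is the grip in N (left out, the last holds). Time passes only in rows, so rows that repeat a pose let the fingers close, or fill a call up. It gives the time, the measured TCP pose, the force and the opening at its end, in the units of the state.
- ctrl.sense(): the state, without advancing time (a new reading comes with each control period).
- ctrl.capture(name): name is "scene" or "top" or "wrist"; returns (picture, depth): 384x512x3 uint8, red, green, blue; 384x512 float32, m along the optical axis (not along the pixel's ray), 0 where there is no reading.
- ctrl.camera_params(name): a dict with "fovy" (degrees; the focal length in pixels is half the picture's height over the tangent of half this angle, whatever the lens; pixels are square), "cx", "cy" (the principal point, pixels), "k1" (the pictures are not rectified: a ray, as slopes to the right and down, at radius r is drawn at 1 + k1 r^2 times it, then the intrinsics apply), "eye" and "rotation" of the camera in the world; the wrist camera has in their place "hand_eye" (4x4, takes a point from camera to tool coordinates, whose origin is the TCP and whose axes are the tool frame's). Camera axes: x right, y down, z forward; pixel columns grow to the right and rows downward; lengths in m; the calibration is good to about 2 mm. A picture is of the moment at which its call begins: read the wrist's pose just before it. camera_params takes no time and is no camera call.
- ctrl.sign_off(): hands the job in, once; it reports no verdict.
The state is a dict: "time": time; "joints": joint angles; "joint_vel": joint speeds; "effort": joint torques, N m; "tcp_pos": TCP position; "tcp_rot": TCP orientation; "contact_force": force on the tool from outside, world axes, zero at the start; "wrist_torque": the same for the moment, N m; "width": opening from 0.0 (shut) to 1.0 (fully open).
Only numpy, scipy, OpenCV 4.12 (cv2) and the standard library are available. Lean on these libraries where they do the work, as an engineer would, in place of code of your own. Each camera call takes 0.05 s, during which the arm holds its last target. There are 200 camera calls.

## Task

Slide the steel tray of pralines along the chute, past the spring-loaded drop gate, until its front is fully up against the rubber buffers of the end stop. One fingertip holds the gate fully down by its blue press bar the whole time the tray is crossing the gate, while another fingertip pushes the tray by its upstand; the gate must never touch the tray, and the tray must stay flat on the bed and not be lifted. When the tray is home, let the gate spring back up behind it and leave everything else where it stands.

Things in the scene. Friction and masses are not known exactly. Their poses are not given: they have to be found in the camera images.
- chute: Hand-feed chute fixed to the table, place and yaw vary: ochre bed between low steel guides on a 215 x 500 mm base. Origin on the table under the bed's centre line at the gate; +y = downstream (travel), +x to the gate's hinge, -x to the press bar and robot. Bed at z = 55 mm, y -300 to +200 mm, 18 mm slot at y = 0. Guides: inner faces x = +-47.5, 5 mm thick, tops z = 67 mm
- home (a point): Point on the bed under the tray's origin when the tray is home, at chute (0, 100, 55) mm. The end stop's two rubber buffers then touch its front: buffer faces at chute y = +175, z = 60 to 78 mm, the stop plate behind up to z = 85 mm. A black photo-eye stands beside the bed at chute x = 59 to 85, y = 96 to 114 mm, up to z = 87 mm.
- gate (a joint): Drop gate angle, rad, about a shaft parallel to the chute at chute x = 80, z = 42 mm. 0 = shut (sprung up): blade top 34 mm above the bed at the bar side, 5 mm at the hinge side. Grows as the bar is pushed down, stop at 0.38; from 0.27 the blade is wholly below the bed. Takes about 3.5 N on the bar at first, 5 N at 0.33; springs up by itself when let go.
- blade: The gate's moving part: steel blade 8 mm thick in the plane y = 0 of the chute, from the shaft across the bed and out past the -x guide, where it carries the blue press bar. Origin on the shaft axis; turns with joint gate. Shaft bearing blocks at chute x = 66 to 94, y = -41 to +41 mm, up to z = 54 mm.
- bar_mid (a point): Middle of the top face of the blue press bar: flat, 20 mm wide, 285 mm long, parallel to the chute, outside the -x guide. Shut: chute x = -57, y = -100, z = 116 mm; gate at 0.33: x = -74, z = 68 mm (13 mm above the bed); at its stop z = 61 mm. It stays parallel to the chute, so a fingertip can slide along it.
- bar_up (a point): Upstream end of the top face of the press bar, at chute y = -242 mm.
- bar_down (a point): Downstream end of the top face of the press bar, at chute y = +42 mm.
- tray: Steel tray 90 mm wide (x), 150 mm long (y), 0.3 to 0.65 kg, rim 14 mm, 12 pralines fixed in it. Its rear edge is folded up: an upstand 90 mm wide, 53 mm high, 3 mm thick, rear face at y = -75 mm. Origin: centre of underside; +y = front, points downstream. Starts on the bed, front 25 to 80 mm short of the gate, 2.5 mm play in the guides; slides at 1 to 5 N.
- stamp: Bystander: decorating stamp, 32 mm square foot and black handle, 73 mm high. Origin: centre of underside.
- jar: Bystander: amber jar with white cap, 54 mm diameter, 85 mm high, standing beyond the hinge side. Origin: centre of underside.
- scraper: Bystander: spatula 200 mm long lying on the table near the press bar side. Origin: at its underside.
- spanner: Bystander: spanner lying on the table to the right.
- sanitiser: Bystander: white bottle, 60 mm diameter, 170 mm high, to the left.
- bowl: Bystander: steel bowl, 110 mm diameter, to the left.
- mould: Bystander: clear praline mould 120 x 175 x 24 mm lying to the right.

How it is judged:
By the outcome, as a careful person would: the job done as asked, in the order asked, and still so for the second after the job is handed in, with the robot touching nothing.
It also fails if it takes over 42 s, if anything falls off the work surface, if the arm or the gripper's body presses on something with over 40 N, if the wrist force passes 120 N, or if a joint passes its speed limit or range.

## Working session

There is one attempt and no reset: what is moved stays moved. The work goes in short steps, Python scripts to look and compute and a tool call to move; the robot and the scene stay as the last step left them, time stands still between calls to the robot, and variables do not carry over. Pictures are saved under pics/ and viewed, about 8 in all and at most 12, crops included, and the job is handed in when it is done.

Besides the shell and the picture viewer there is one more tool, called as name(argument=value, ...), one argument or row to a line, values as JSON. apply_moves: Moves the arm, as the interface text tells. Its arguments: {"type":"object","properties":{"commands":{"type":"array"},"fingers":{"type":"number"},"force":{"type":"number"}},"required":["commands"]}

```bash
mkdir -p pics
cat > h.py <<'E'
from rig import ctrl
import numpy as np, cv2
from scipy.spatial.transform import Rotation as R
def cam(name):
    p=ctrl.camera_params(name)
    if 'eye' in p: return p,np.array(p['rotation']),np.array(p['eye'])
    s=ctrl.sense(); T=np.array(p['hand_eye']); Rt=R.from_rotvec(s['tcp_rot']).as_matrix()
    return p,Rt@T[:3,:3],Rt@T[:3,3]+np.array(s['tcp_pos'])
def ray(name,u,v,c=None):
    p,Rm,e=c or cam(name); f=192/np.tan(np.radians(p['fovy'])/2)
    d=np.array([(u-p['cx'])/f,(v-p['cy'])/f]); s=d.copy()
    for _ in range(30): s=d/(1+p['k1']*(s@s))
    return e,Rm@np.array([s[0],s[1],1.])
def at_z(name,u,v,z,c=None):
    e,d=ray(name,u,v,c); return e+d*(z-e[2])/d[2]
def proj(name,P,c=None):
    p,Rm,e=c or cam(name); f=192/np.tan(np.radians(p['fovy'])/2)
    q=Rm.T@(np.array(P)-e); s=q[:2]/q[2]; s=s*(1+p['k1']*(s@s)); return np.array([p['cx']+f*s[0],p['cy']+f*s[1]])
def shot(name,fn):
    im,d=ctrl.capture(name); cv2.imwrite('pics/'+fn+'.png',im[:,:,::-1]); np.save('pics/'+fn+'.npy',d); return im,d
E
python3 - <<'E'
from h import *
s=ctrl.sense(); print(s); print(ctrl.tcp_to_tips)
for n in('scene','top'):
    c=cam(n); print(n,c[0]['fovy'],c[2],c[1].tolist())
    shot(n,n+'0')
a=cv2.imread('pics/top0.png'); cv2.imwrite('pics/top0b.png',cv2.resize(a,(800,600),interpolation=cv2.INTER_CUBIC))
E
```

```text
{'time': 0.0, 'joints': array([ 1.56108061e+00,  3.59364226e-01,  1.10547071e-02, -3.59733045e-04,
       -1.22409547e+00, -2.88094985e-01]), 'joint_vel': array([ 3.85227135e-05, -2.45615096e-04,  2.23804339e-03, -6.50426232e-04,
        4.05232671e-05, -8.95661229e-04]), 'effort': array([ 3.20988611e-04, -5.82713485e+01,  2.93054563e+01,  6.99708447e+00,
        6.95720402e-03, -1.49336333e-04]), 'tcp_pos': array([0.19795105, 0.64482954, 0.23963379]), 'tcp_rot': array([-2.06175392,  0.31115189,  2.06198696]), 'contact_force': array([-0.3072396 , -0.72962504, -0.65806155]), 'wrist_torque': array([ 0.01860995, -0.068913  , -0.07144034]), 'width': 0.9991169732056581}
0.014
scene 55.94894179567105 [ 1.14869549 -0.19741103  1.10307675] [-2.1593548010806263, -1.562500931164112, 0.4336489043767068]
top 42.22479710183396 [0.3833586  0.02028656 1.32579409] [-2.1667183779101276, 2.137349345993319, -0.15990456437268621]
```

View pics/top0b.png

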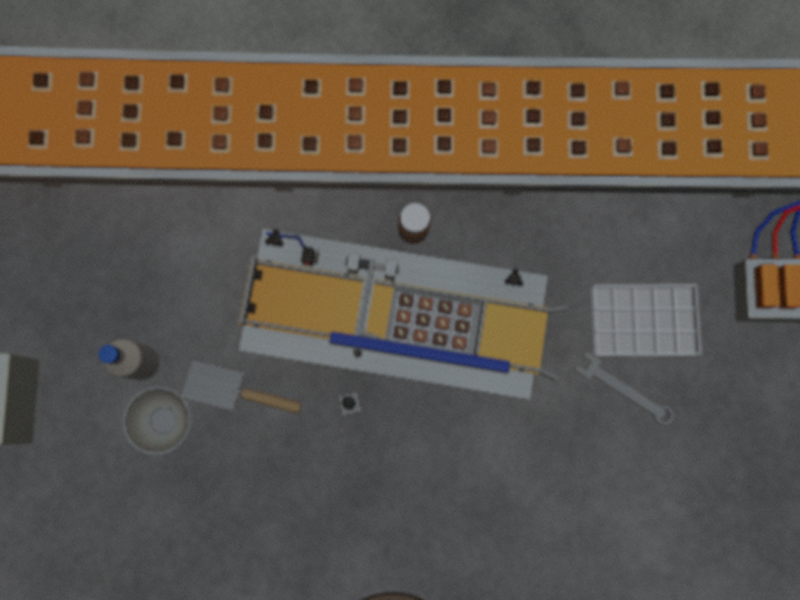

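View pics/scene0.png

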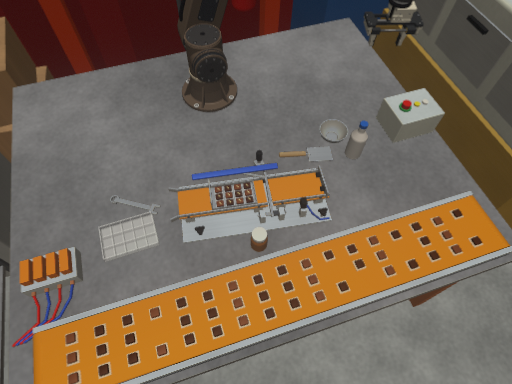

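The top view shows the chute with downstream to the left, the blue bar running from (331,338) to (508,366), the tray at (393–480, 290–352), and the stamp at (348,403), clear of the bar. Next I'll measure the bar by colour and enlarge the tray.

```bash
sed -i "s/np.array(p\['rotation'\])/R.from_rotvec(p['rotation']).as_matrix()/" h.py
python3 - <<'E'
from h import *
for n in('top','scene'):
    im=cv2.imread(f'pics/{n}0.png'); h=cv2.cvtColor(im,cv2.COLOR_BGR2HSV)
    m=cv2.inRange(h,(110,120,50),(130,255,255)); k,l,st,ce=cv2.connectedComponentsWithStats(m)
    cand=[j for j in range(1,k) if st[j,4]>100 and 100<ce[j,0]<380 and 130<ce[j,1]<300]
    for j in cand:
        ys,xs=np.where(l==j); P=np.array([at_z(n,x,y,.116)[:2] for x,y in zip(xs,ys)])
        r=cv2.minAreaRect(P.astype(np.float32)*1000); print(n,st[j],'cen',P.mean(0),'rect',r, cv2.boxPoints(r).round(1).tolist())
        d=np.load(f'pics/{n}0.npy'); c=cam(n); z=[]
        for x,y in zip(xs,ys):
            e,dd=ray(n,x,y,c); z.append((e+dd*d[y,x])[2])
        print('z',np.percentile(z,[5,50,95]))
a=cv2.imread('pics/top0.png')[140:260,150:360]; cv2.imwrite('pics/c0.png',cv2.resize(a,None,fx=3.8,fy=3.8,interpolation=cv2.INTER_CUBIC))
print(R.from_rotvec(ctrl.sense()['tcp_rot']).as_matrix().round(3)); print(ctrl.camera_params('wrist'))
E
```

```text
top [212 214 114  24 704] cen [ 0.49850162 -0.03568678] rect ((498.7059631347656, -34.54730224609375), (279.87945556640625, 15.705766677856445), 81.29673767089844) [[469.79998779296875, -171.6999969482422], [485.29998779296875, -174.10000610351562], [527.5999755859375, 102.5999984741211], [512.0999755859375, 105.0]]
z [0.1126079  0.11722073 0.12140219]
scene [192 163  86  17 470] cen [ 0.49951153 -0.03698721] rect ((499.7831115722656, -34.827239990234375), (282.2544250488281, 21.64580535888672), 81.19635009765625) [[467.5, -172.60000610351562], [488.8999938964844, -175.89999389648438], [532.0999755859375, 103.0], [510.70001220703125, 106.30000305175781]]
z [0.113126   0.11771953 0.12226325]
[[-0.    -0.293 -0.956]
 [-0.001 -0.956  0.293]
 [-1.     0.001 -0.   ]]
{'fovy': 68.41598634394737, 'cx': 254.5278711116605, 'cy': 194.89269627103226, 'k1': -0.06369168378327912, 'hand_eye': array([[-1.51044174e-04, -2.66383107e-01,  9.63867220e-01,
        -1.43427736e-01],
       [ 9.99999975e-01,  1.16422617e-04,  1.88882021e-04,
        -3.74951605e-04],
       [-1.62530924e-04,  9.63867225e-01,  2.66383083e-01,
        -6.96834971e-02],
       [ 0.00000000e+00,  0.00000000e+00,  0.00000000e+00,
         1.00000000e+00]])}
```

View pics/c0.png

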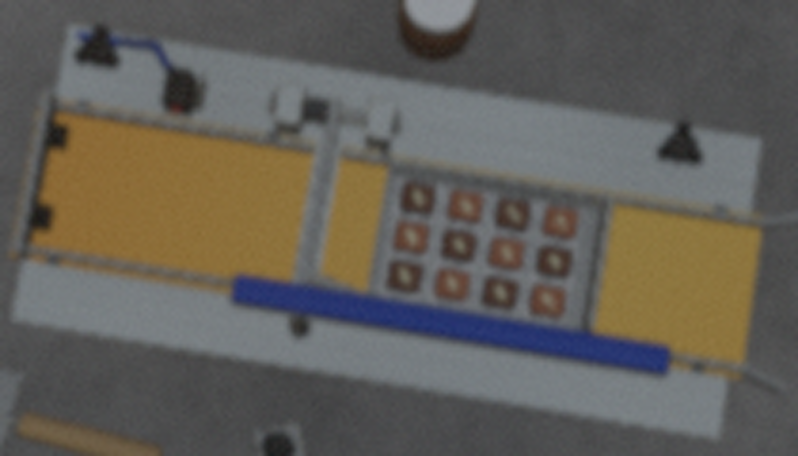

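The crop shows the tray rear upstand from (608,200) to (592,330), the tray front edge at x≈380, the gate blade from (328,150) to (308,285), and the buffers' right edges at (66,135) and (50,217).

```bash
cat >> h.py <<'E'
A=0.1519; O=np.array([.5704,.0551]); XC=np.array([np.cos(A),-np.sin(A)]); YC=np.array([np.sin(A),np.cos(A)])
def toc(P): d=np.asarray(P)[:2]-O; return np.array([d@XC,d@YC])*1000
def tow(x,y): return O+(x*XC+y*YC)/1000
E
python3 - <<'E'
from h import *
for nm,u,v,z in [('bedUpHinge',763,222,55),('bedUpBar',745,360,55),('buf1',66,135,69),('buf2',50,217,69),('upst hinge',608,200,108),('upst bar',592,330,108),('upst hinge outer',612,200,108),('front hinge',389,165,60),('front bar',373,290,60),('slotblade bar',310,275,89),('blade hinge',330,155,60)]:
    print(nm,toc(at_z('top',150+(u+.5)/3.8-.5,140+(v+.5)/3.8-.5,z/1000)).round(1))
Rt=R.from_rotvec(ctrl.sense()['tcp_rot']).as_matrix()
for sg in(1,-1):
    y=sg*np.r_[XC,0]; x=np.array([0,0,-1.]); D=np.c_[x,y,np.cross(x,y)]
    print(sg,(R.from_matrix(Rt.T@D)).as_rotvec().round(4), R.from_matrix(D).as_rotvec())
    # hover above (x=-37,y=-215,z tip 200)
    for zt in(.2,.13):
        P=np.r_[tow(-37,-215),zt+.014]; print(P.round(3),(Rt.T@(P-ctrl.sense()['tcp_pos'])).round(4))
E
```

```text
bedUpHinge [  52.8 -299.7]
bedUpBar [ -42.2 -300.6]
buf1 [ 31.2 175.7]
buf2 [-25.6 175.8]
upst hinge [  40.8 -188.2]
upst bar [ -45.1 -190.5]
upst hinge outer [  41.3 -190.8]
front hinge [ 48.7 -42.6]
front bar [-37.5 -45.9]
slotblade bar [-37.8  -3.7]
blade hinge [48.9 -1.9]
1 [-1.7168e+00  1.1000e-03 -1.2000e-03] [ 1.32021544  1.13349683 -1.32021544]
[ 0.501 -0.152  0.214] [ 0.0268  0.6726 -0.5238]
[ 0.501 -0.152  0.144] [ 0.0968  0.6725 -0.5238]
-1 [ 1.4248e+00 -1.1000e-03 -1.1000e-03] [-1.09657273  1.2772089   1.09657273]
[ 0.501 -0.152  0.214] [ 0.0268  0.6726 -0.5238]
[ 0.501 -0.152  0.144] [ 0.0968  0.6725 -0.5238]
```

apply_moves(
  commands=[
    [[0,0.032,-0.025],[0.075,0,0]],
    [[0,0.064,-0.05],[0.15,0,0]],
    [[0,0.096,-0.075],[0.225,0,0]],
    [[0,0.128,-0.1],[0.3,0,0]],
    [[0,0.16,-0.125],[0.375,0,0]],
    [[0,0.192,-0.15],[0.45,0,0]],
    [[0,0.224,-0.175],[0.525,0,0]],
    [[0,0.256,-0.2],[0.6,0,0]],
    [[0,0.288,-0.225],[0.675,0,0]],
    [[0,0.32,-0.25],[0.75,0,0]],
  ],
  fingers=95,
  force=20,
)

```text
time: 0.93
tcp_pos: [0.3432, 0.2639, 0.2405]
tcp_rot: [-1.581, 0.917, 1.581]
contact_force: [1.0, -0.5, 0.3]
width: 0.625
```

```bash
cat > g.py <<'E'
import sys
from h import *
# usage: g.py x y ztip (chute mm) of tool axis -> shift/turn in tool frame
s=ctrl.sense(); Rt=R.from_rotvec(s['tcp_rot']).as_matrix(); t=np.array(s['tcp_pos'])
y=-np.r_[XC,0]; x=np.array([0,0,-1.]); D=np.c_[x,y,np.cross(x,y)]
print('t',s['time'],'chute',toc(t).round(2),'ztip',((t+Rt@[.014,0,0])[2]*1000).round(2),'w',s['width']*88,'F',np.round([s['contact_force'][:2]@XC,s['contact_force'][:2]@YC,s['contact_force'][2]],2),'M',s['wrist_torque'].round(2))
if len(sys.argv)>3:
    a=[float(v) for v in sys.argv[1:4]]; P=np.r_[tow(a[0],a[1]),a[2]/1000+.014]
    print('shift',(Rt.T@(P-t)).round(4),'turn',R.from_matrix(Rt.T@D).as_rotvec().round(4))
E
python3 g.py -37 -208 165; python3 -c "
from h import *;print(ctrl.sense()['joints'])"
```

```text
t 0.9333 chute [-256.22  172.03] ztip 226.5 w 55.00400709504717 F [ 1.09 -0.32  0.33] M [ 0.07 -0.22 -0.  ]
shift [ 0.0614  0.0649 -0.4339] turn [6.718e-01 2.000e-04 0.000e+00]
[ 1.11448669e+00 -5.41017254e-02 -4.88136308e-01 -1.13309877e-04
 -1.13662352e+00 -5.94562373e-01]
```

apply_moves(
  commands=[
    [[0.004,0.006,-0.04],[0.068,0,0]],
    [[0.01,0.012,-0.08],[0.136,0,0]],
    [[0.015,0.018,-0.12],[0.204,0,0]],
    [[0.02,0.024,-0.16],[0.272,0,0]],
    [[0.025,0.03,-0.2],[0.34,0,0]],
    [[0.03,0.036,-0.24],[0.408,0,0]],
    [[0.035,0.042,-0.28],[0.476,0,0]],
    [[0.04,0.048,-0.32],[0.544,0,0]],
    [[0.04,0.054,-0.36],[0.612,0,0]],
    [[0.04,0.06,-0.4],[0.672,0,0]],
  ],
)

```text
time: 1.77
tcp_pos: [0.4909, -0.1127, 0.2001]
tcp_rot: [-1.096, 1.278, 1.097]
contact_force: [1.1, 1.0, 0.8]
width: 0.63
```

```bash
python3 g.py -19 -208 145
python3 - <<'E'
from h import *
c=cam('wrist'); im,d=shot('wrist','w1')
for n,P in {'bar_up':(-57,-242,116),'bar_down':(-57,42,116),'rearH':(45,-192,108),'rearB':(-45,-192,108)}.items():
    print(n,proj('wrist',np.r_[tow(P[0],P[1]),P[2]/1000],c).round(1))
cv2.imwrite('pics/w1b.png',cv2.resize(im[:,:,::-1],(768,576),interpolation=cv2.INTER_CUBIC))
E
```

```text
t 1.7667 chute [ -53.2  -177.91] ztip 186.11 w 55.42589739481195 F [0.95 1.14 0.84] M [ 0.28 -0.25  0.07]
shift [ 0.0411 -0.0343 -0.0301] turn [-0.0007 -0.0001 -0.0007]
bar_up [256.8 126.3]
bar_down [256.3 396.8]
rearH [138.9 185.9]
rearB [242.6 185.8]
```

View pics/w1b.png

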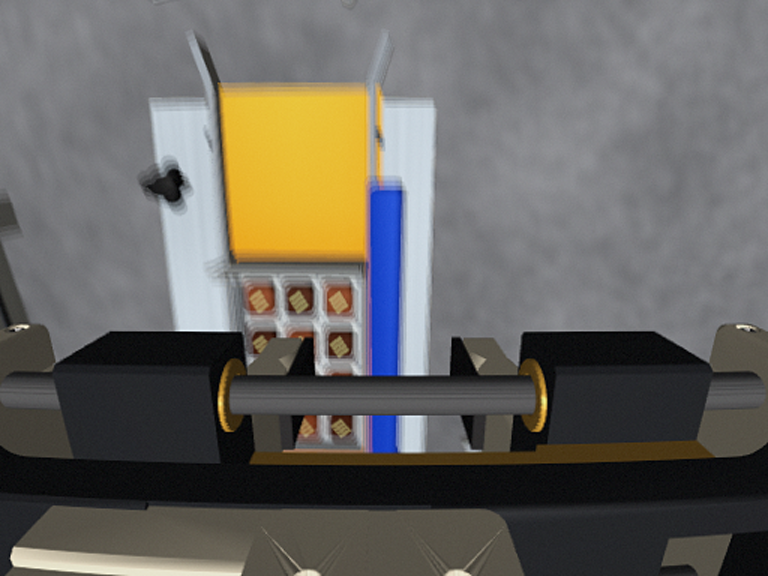

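apply_moves(
  commands=[
    [[0.01,-0.01,-0.008],[0,0,0]],
    [[0.02,-0.02,-0.015],[0,0,0]],
    [[0.03,-0.03,-0.025],[0,0,0]],
    [[0.03,-0.034,-0.03],[0,0,0]],
    [[0.03,-0.034,-0.03],[0,0,0]],
    [[0.03,-0.034,-0.03],[0,0,0]],
    [[0.03,-0.034,-0.03],[0,0,0]],
    [[0.03,-0.034,-0.03],[0,0,0]],
    [[0.03,-0.034,-0.03],[0,0,0]],
    [[0.03,-0.034,-0.03],[0,0,0]],
  ],
)

```text
time: 2.65
tcp_pos: [0.5202, -0.1448, 0.1711]
tcp_rot: [-1.1, 1.275, 1.099]
contact_force: [-0.5, -0.1, -0.2]
width: 0.623
```

```bash
python3 g.py -19 -208 135
python3 - <<'E'
from h import *
c=cam('wrist'); im,d=shot('wrist','w2')
for n,P in {'bar_up':(-57,-242,116),'bar_down':(-57,42,116),'rearH':(45,-192,108),'rearB':(-45,-192,108),'tipbar':(-57,-208,137)}.items():
    print(n,proj('wrist',np.r_[tow(P[0],P[1]),P[2]/1000],c).round(1))
cv2.imwrite('pics/w2b.png',cv2.resize(im[:,:,::-1],(768,576),interpolation=cv2.INTER_CUBIC))
E
```

```text
t 2.65 chute [ -19.4  -205.17] ztip 157.12 w 54.856131029932556 F [-0.52 -0.23 -0.15] M [ 0.11 -0.03  0.02]
shift [ 0.0221 -0.0004 -0.0028] turn [0.0036 0.0003 0.0009]
bar_up [304.9 167.1]
bar_down [288.2 440.4]
rearH [170.5 227.7]
rearB [284.7 228.3]
tipbar [307.7 222.5]
```

View pics/w2b.png

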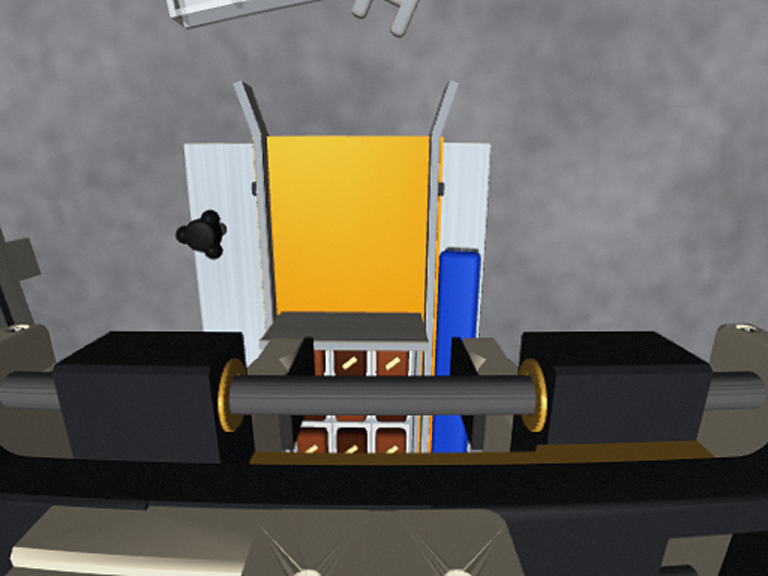

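The settled view matches the model: the bar end is at (305,167) and the upstand top at row 226, which puts its rear face at chute y≈-193. I'll descend to just above the bar, behind the upstand.

apply_moves(
  commands=[
    [[0.01,0,-0.005],[0.0036,0,0]],
    [[0.02,0,-0.005],[0.0036,0,0]],
    [[0.03,0,-0.005],[0.0036,0,0]],
    [[0.034,0,-0.005],[0.0036,0,0]],
    [[0.034,0,-0.005],[0.0036,0,0]],
    [[0.034,0,-0.005],[0.0036,0,0]],
    [[0.034,0,-0.005],[0.0036,0,0]],
    [[0.034,0,-0.005],[0.0036,0,0]],
    [[0.034,0,-0.005],[0.0036,0,0]],
    [[0.034,0,-0.005],[0.0036,0,0]],
  ],
)

```text
time: 3.53
tcp_pos: [0.5196, -0.1501, 0.1369]
tcp_rot: [-1.096, 1.277, 1.096]
contact_force: [0.0, -0.0, 0.2]
width: 0.628
```

```bash
python3 g.py -36.5 -210 66
python3 - <<'E'
from h import *
c=cam('wrist'); im,d=shot('wrist','w3'); shot('scene','s3')
for n,P in {'bar_up':(-57,-242,116),'rearH':(45,-192,108),'rearB':(-45,-192,108)}.items():
    print(n,proj('wrist',np.r_[tow(P[0],P[1]),P[2]/1000],c).round(1))
a=cv2.resize(im[150:270,120:360,::-1],None,fx=3.2,fy=3.2,interpolation=cv2.INTER_CUBIC)
b=cv2.imread('pics/s3.png')[140:230,160:340]; b=cv2.resize(b,(768,216*384//216))[:200+184]
cv2.imwrite('pics/w3b.png',cv2.resize(np.vstack([a,b]),None,fx=.78,fy=.78))
E
```

```text
t 3.5333 chute [ -19.16 -210.55] ztip 122.9 w 55.247849880095664 F [ 0.03 -0.    0.2 ] M [ 0.1  -0.05 -0.03]
shift [0.0569 0.0174 0.0005] turn [-0.0007  0.0001  0.0006]
bar_up [314.4 185.5]
rearH [157.4 254.4]
rearB [290.  254.8]
```

View pics/w3b.png

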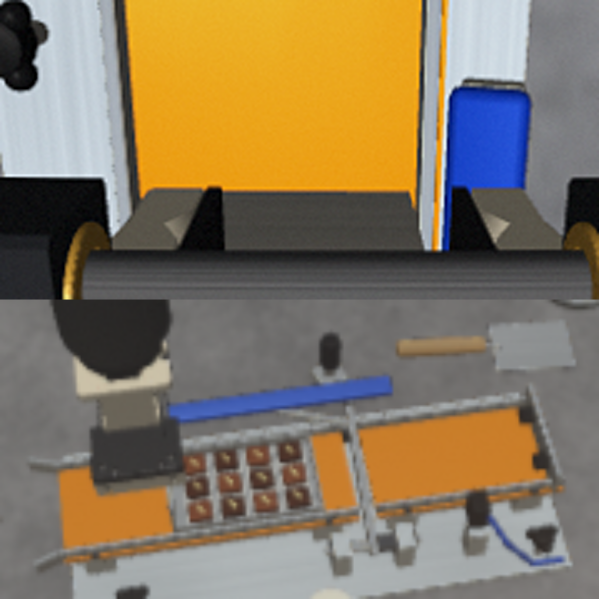

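The fingers are behind the upstand: one is over the blue bar (right), the other over the bed. Now press along the bar's arc.

apply_moves(
  commands=[
    [[0.007,0,0],[0,0,0]],
    [[0.015,0.0035,0],[0,0,0]],
    [[0.023,0.007,0],[0,0,0]],
    [[0.031,0.0105,0],[0,0,0]],
    [[0.039,0.013,0],[0,0,0]],
    [[0.047,0.015,0],[0,0,0]],
    [[0.053,0.0165,0],[0,0,0]],
    [[0.057,0.0175,0],[0,0,0]],
    [[0.057,0.0175,0],[0,0,0]],
    [[0.057,0.0175,0],[0,0,0]],
  ],
)

```text
time: 4.47
tcp_pos: [0.5017, -0.1475, 0.0793]
tcp_rot: [-1.096, 1.278, 1.097]
contact_force: [1.4, 0.3, 4.0]
width: 0.625
```

```bash
python3 g.py -36.5 -202 66
python3 - <<'E'
from h import *
shot('scene','s4'); im,_=shot('wrist','w4')
a=cv2.resize(im[150:270,120:360,::-1],None,fx=3.2,fy=3.2,interpolation=cv2.INTER_CUBIC)
b=cv2.imread('pics/s4.png')[140:230,160:340]; b=cv2.resize(b,(768,384),interpolation=cv2.INTER_CUBIC)
cv2.imwrite('pics/w4b.png',cv2.resize(np.vstack([a,b]),None,fx=.78,fy=.78))
E
```

```text
t 4.4667 chute [ -37.23 -210.65] ztip 65.34 w 54.96546858682423 F [1.3  0.46 4.05] M [ 0.23 -0.39  0.05]
shift [-0.0007 -0.0007  0.0086] turn [-0.0007 -0.0002 -0.0011]
```

View pics/w4b.png

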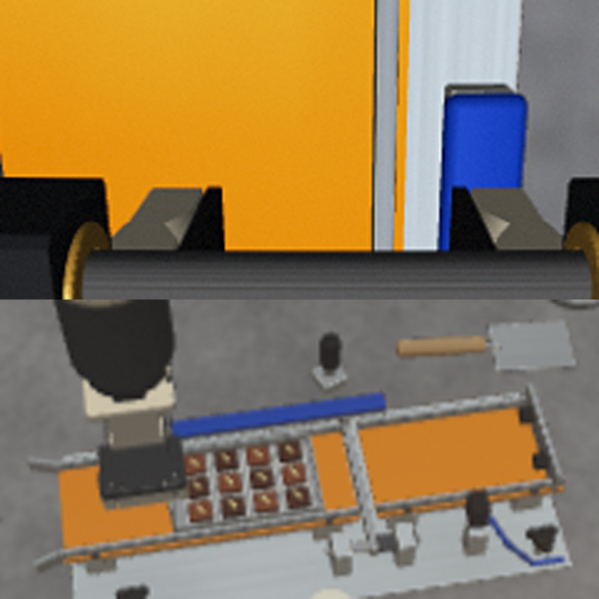

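```bash
cat > b.py <<'E'
from h import *
im,d=ctrl.capture('scene'); c=cam('scene')
m=cv2.inRange(cv2.cvtColor(im,cv2.COLOR_RGB2HSV),(110,120,50),(130,255,255)); m=cv2.erode(m,np.ones((3,3)))
P=[]
for v,u in zip(*np.where(m[140:200,160:300])):
    u+=160;v+=140;e,r=ray('scene',u,v,c);p=e+r*d[v,u];q=toc(p);P.append([q[0],q[1],p[2]*1000])
P=np.array(P);P=P[(abs(P[:,0]+70)<30)&(P[:,1]>-250)&(P[:,1]<50)]
print(len(P),'bar x,z med',np.median(P,0).round(1),'y',P[:,1].min(),P[:,1].max())
E
python3 b.py
```

```text
155 bar x,z med [-70.4 -70.6  66.9] y -174.38242951701972 37.32187117786373
```

apply_moves(
  commands=[
    [[0,0,0.004],[0,0,0]],
    [[0,0,0.008],[0,0,0]],
    [[0,0,0.011],[0,0,0]],
    [[0,0,0.014],[0,0,0]],
    [[0,0,0.017],[0,0,0]],
    [[0,0,0.02],[0,0,0]],
    [[0,0,0.023],[0,0,0]],
    [[0,0,0.026],[0,0,0]],
    [[0,0,0.029],[0,0,0]],
    [[0,0,0.032],[0,0,0]],
  ],
)

```text
time: 5.45
tcp_pos: [0.506, -0.1165, 0.0796]
tcp_rot: [-1.096, 1.28, 1.097]
contact_force: [-1.0, -7.5, 4.8]
width: 0.622
```

```bash
python3 g.py -37 -170 65; python3 b.py
```

```text
t 5.45 chute [ -37.71 -179.34] ztip 65.6 w 54.779304712790136 F [ 0.18 -7.6   4.77] M [-2.53  0.46 -0.04]
shift [ 0.0006 -0.0007  0.0093] turn [-0.0009 -0.0014 -0.0017]
139 bar x,z med [-70.9 -59.2  66.5] y -236.1085703384385 36.824105556800745
```

apply_moves(
  commands=[
    [[0,0,0.005],[0,0,0]],
    [[0,0,0.01],[0,0,0]],
    [[0,0,0.015],[0,0,0]],
    [[0,0,0.02],[0,0,0]],
    [[0,0,0.025],[0,0,0]],
    [[0,0,0.03],[0,0,0]],
    [[0,0,0.035],[0,0,0]],
    [[0,0,0.04],[0,0,0]],
    [[0,0,0.045],[0,0,0]],
    [[0,0,0.05],[0,0,0]],
  ],
)

```text
time: 6.33
tcp_pos: [0.5134, -0.0672, 0.0796]
tcp_rot: [-1.096, 1.28, 1.096]
contact_force: [-0.9, -8.6, 6.1]
width: 0.63
```

```bash
python3 g.py -37 -80 65; python3 b.py
```

```text
t 6.3333 chute [ -37.81 -129.47] ztip 65.6 w 55.44864783025909 F [ 0.45 -8.6   6.11] M [-2.76  0.48 -0.01]
shift [ 0.0005 -0.0008  0.0495] turn [-0.001  -0.0018 -0.0019]
144 bar x,z med [-70.7 -61.9  67. ] y -236.01754059247216 36.93514484854425
```

apply_moves(
  commands=[
    [[0,0,0.005],[0,0,0]],
    [[0,0,0.01],[0,0,0]],
    [[0,0,0.015],[0,0,0]],
    [[0,0,0.02],[0,0,0]],
    [[0,0,0.025],[0,0,0]],
    [[0,0,0.03],[0,0,0]],
    [[0,0,0.035],[0,0,0]],
    [[0,0,0.04],[0,0,0]],
    [[0,0,0.045],[0,0,0]],
    [[0,0,0.05],[0,0,0]],
  ],
)

```text
time: 7.22
tcp_pos: [0.521, -0.0181, 0.0797]
tcp_rot: [-1.096, 1.281, 1.096]
contact_force: [-1.2, -9.1, 8.5]
width: 0.626
```

```bash
python3 g.py -37 -30 65; python3 b.py
```

```text
t 7.2167 chute [-37.8  -79.82] ztip 65.73 w 55.094806059495276 F [ 0.16 -9.17  8.5 ] M [-3.13  0.42 -0.08]
shift [ 0.0006 -0.0007  0.0498] turn [-0.0011 -0.0022 -0.0019]
142 bar x,z med [ -70.8 -142.9   66.3] y -235.8345612452079 36.77762841533457
```

apply_moves(
  commands=[
    [[0,0,0.005],[0,0,0]],
    [[0,0,0.01],[0,0,0]],
    [[0,0,0.015],[0,0,0]],
    [[0,0,0.02],[0,0,0]],
    [[0,0,0.025],[0,0,0]],
    [[0,0,0.03],[0,0,0]],
    [[0,0,0.035],[0,0,0]],
    [[0,0,0.04],[0,0,0]],
    [[0,0,0.045],[0,0,0]],
    [[0,0,0.05],[0,0,0]],
  ],
)

```text
time: 8.1
tcp_pos: [0.5282, 0.0312, 0.0794]
tcp_rot: [-1.096, 1.282, 1.096]
contact_force: [-0.9, -9.3, 7.3]
width: 0.629
```

```bash
python3 g.py -37 15.5 65; python3 b.py
```

```text
t 8.1 chute [-38.05 -29.97] ztip 65.44 w 55.367480259552416 F [ 0.56 -9.33  7.29] M [-2.9   0.47 -0.05]
shift [ 0.0003 -0.001   0.0455] turn [-0.0012 -0.0026 -0.0026]
145 bar x,z med [ -70.4 -140.3   66.5] y -236.01905691649512 36.6343175568692
```

apply_moves(
  commands=[
    [[0,0,0.005],[0,0,0]],
    [[0,0,0.01],[0,0,0]],
    [[0,0,0.015],[0,0,0]],
    [[0,0,0.02],[0,0,0]],
    [[0,0,0.024],[0,0,0]],
    [[0,0,0.028],[0,0,0]],
    [[0,0,0.032],[0,0,0]],
    [[0,0,0.035],[0,0,0]],
    [[0,0,0.038],[0,0,0]],
    [[0,0,0.04],[0,0,0]],
  ],
)

```text
time: 8.98
tcp_pos: [0.5342, 0.0706, 0.0793]
tcp_rot: [-1.096, 1.282, 1.097]
contact_force: [-1.1, -8.2, 6.3]
width: 0.628
```

```bash
python3 g.py -37 15.5 65; python3 b.py
```

```text
t 8.9833 chute [-38.14   9.89] ztip 65.29 w 55.23686984330612 F [ 0.12 -8.25  6.29] M [-2.77  0.47 -0.05]
shift [ 0.0003 -0.0011  0.0056] turn [-0.0012 -0.0029 -0.0029]
164 bar x,z med [ -70.4 -129.4   66.5] y -235.88163196724784 -14.48057968201365
```

apply_moves(
  commands=[
    [[0,0,0.0005],[0,0,0]],
    [[0,0,0.001],[0,0,0]],
    [[0,0,0.0015],[0,0,0]],
    [[0,0,0.002],[0,0,0]],
    [[0,0,0.0025],[0,0,0]],
    [[0,0,0.003],[0,0,0]],
    [[0,0,0.0035],[0,0,0]],
    [[0,0,0.004],[0,0,0]],
    [[0,0,0.0045],[0,0,0]],
    [[0,0,0.005],[0,0,0]],
  ],
)

```text
time: 9.87
tcp_pos: [0.5347, 0.0746, 0.0793]
tcp_rot: [-1.096, 1.283, 1.096]
contact_force: [-0.0, -14.8, 7.4]
width: 0.625
```

```bash
python3 g.py -37 15.5 65
python3 - <<'E'
from h import *
shot('top','t5'); shot('scene','s5')
a=cv2.imread('pics/top0.png')[155:235,150:270]; a=cv2.imread('pics/t5.png')[155:235,150:270]; a=cv2.resize(a,(600,400),interpolation=cv2.INTER_CUBIC)
cv2.imwrite('pics/t5b.png',a)
E
```

```text
t 9.8667 chute [-38.28  13.9 ] ztip 65.29 w 55.00968282419452 F [  2.21 -14.64   7.4 ] M [-4.81  0.08 -0.28]
shift [ 0.0003 -0.0013  0.0016] turn [-0.0017 -0.004  -0.0033]
```

View pics/t5b.png

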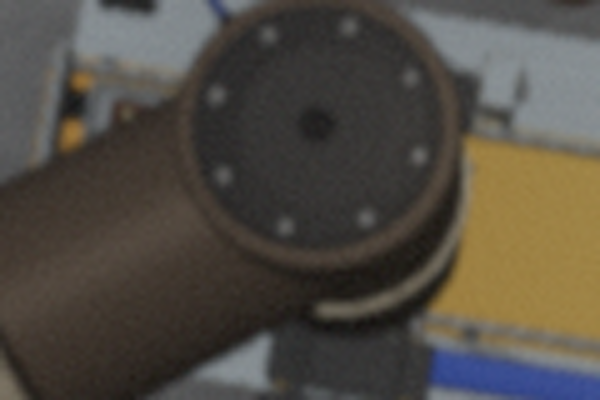

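The force has risen from 8 to 15 N, and the tray front edge (≈88,100) is at the black buffer (≈75,105). I'll press a little more so both buffers seat.

apply_moves(
  commands=[
    [[0,0,0.0005],[0,0,0]],
    [[0,0,0.001],[0,0,0]],
    [[0,0,0.0015],[0,0,0]],
    [[0,0,0.002],[0,0,0]],
    [[0,0,0.0025],[0,0,0]],
    [[0,0,0.003],[0,0,0]],
    [[0,0,0.003],[0,0,0]],
    [[0,0,0.003],[0,0,0]],
    [[0,0,0.003],[0,0,0]],
    [[0,0,0.003],[0,0,0]],
  ],
)

```text
time: 10.8
tcp_pos: [0.5343, 0.0751, 0.0793]
tcp_rot: [-1.096, 1.287, 1.095]
contact_force: [0.2, -24.8, 11.0]
width: 0.628
```

```bash
python3 g.py -37 15.5 65;python3 b.py
```

```text
t 10.8 chute [-38.69  14.31] ztip 65.35 w 55.30779497966705 F [  3.98 -24.5   10.95] M [-8.15 -0.24 -0.8 ]
shift [ 0.0003 -0.0017  0.0012] turn [-0.0036 -0.0069 -0.0048]
165 bar x,z med [ -70.5 -125.9   67. ] y -235.87124766291993 -11.06710231071966
```

Firm stop: 0.4 mm of motion for 10 N more. Back off with the gate still held down, then raise the finger with the bar.

apply_moves(
  commands=[
    [[0,0,-0.001],[0,0,0]],
    [[0,0,-0.002],[0,0,0]],
    [[0,0,-0.003],[0,0,0]],
    [[0,0,-0.004],[0,0,0]],
    [[0,0,-0.005],[0,0,0]],
    [[0,0,-0.006],[0,0,0]],
    [[0,0,-0.007],[0,0,0]],
    [[0,0,-0.008],[0,0,0]],
    [[0,0,-0.008],[0,0,0]],
    [[0,0,-0.008],[0,0,0]],
  ],
)

```text
time: 11.68
tcp_pos: [0.5353, 0.0727, 0.0796]
tcp_rot: [-1.095, 1.277, 1.096]
contact_force: [-1.8, 3.7, 4.8]
width: 0.629
```

```bash
python3 g.py -36.5 11 65;python3 b.py
```

```text
t 11.6833 chute [-37.35  12.1 ] ztip 65.56 w 55.33247215506527 F [-2.31  3.39  4.79] M [ 1.32  0.66 -0.1 ]
shift [ 0.0006 -0.0008 -0.0011] turn [-0.0011  0.0008 -0.0006]
166 bar x,z med [ -70.8 -129.3   66.5] y -236.21546758887274 -13.95287324925518
```

apply_moves(
  commands=[
    [[0,0,-0.001],[0,0,0]],
    [[-0.004,-0.001,-0.001],[0,0,0]],
    [[-0.01,-0.0025,-0.001],[0,0,0]],
    [[-0.018,-0.0045,-0.001],[0,0,0]],
    [[-0.026,-0.007,-0.001],[0,0,0]],
    [[-0.034,-0.0105,-0.001],[0,0,0]],
    [[-0.042,-0.014,-0.001],[0,0,0]],
    [[-0.05,-0.0175,-0.001],[0,0,0]],
    [[-0.056,-0.0175,-0.001],[0,0,0]],
    [[-0.066,-0.0175,-0.001],[0,0,0]],
  ],
)

```text
time: 12.57
tcp_pos: [0.5527, 0.0678, 0.1453]
tcp_rot: [-1.095, 1.279, 1.096]
contact_force: [-1.1, -0.3, 0.5]
width: 0.622
```

apply_moves(
  commands=[
    [[-0.02,0,0],[0,0,0]],
    [[-0.04,0,0],[0,0,0]],
    [[-0.06,0,0],[0,0,0]],
    [[-0.08,0.01,0],[0,0,0]],
    [[-0.09,0.03,0],[0,0,0]],
    [[-0.09,0.06,0],[0,0,0]],
    [[-0.09,0.09,0],[0,0,0]],
    [[-0.09,0.12,0],[0,0,0]],
    [[-0.09,0.14,0],[0,0,0]],
    [[-0.09,0.14,0],[0,0,0]],
  ],
)

```text
time: 13.4
tcp_pos: [0.4114, 0.089, 0.236]
tcp_rot: [-1.096, 1.277, 1.097]
contact_force: [-0.3, -0.5, -0.7]
width: 0.626
```

```bash
python3 g.py; sed -i 's/-250)&/-300)\&/' b.py; python3 b.py
python3 - <<'E'
from h import *
shot('top','t6'); shot('scene','s6')
a=cv2.imread('pics/t6.png')[140:260,150:360]; a=cv2.resize(a,(760,434),interpolation=cv2.INTER_CUBIC); cv2.imwrite('pics/t6b.png',a)
b=cv2.imread('pics/s6.png')[140:250,160:360]; b=cv2.resize(b,(760,418),interpolation=cv2.INTER_CUBIC); cv2.imwrite('pics/s6b.png',b)
E
```

```text
t 13.4 chute [-162.34    9.43] ztip 222.02 w 55.12295738785748 F [-0.18 -0.51 -0.66] M [ 0.01 -0.02 -0.01]
268 bar x,z med [ -55.  -103.9  118.1] y -236.98703516975652 35.76623437208715
```

View pics/t6b.png

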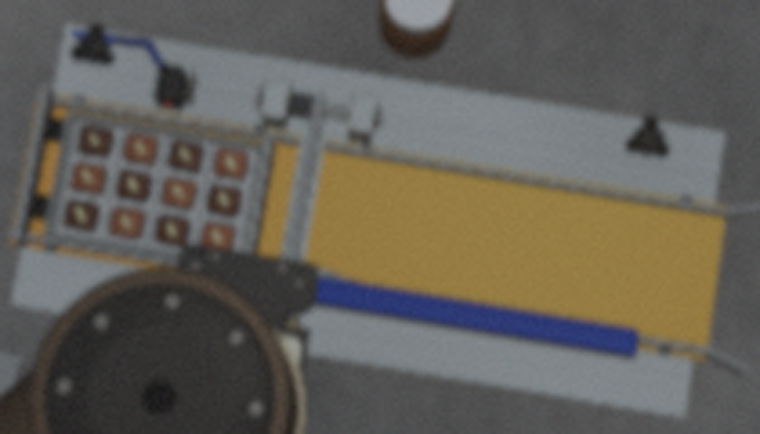

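View pics/s6b.png

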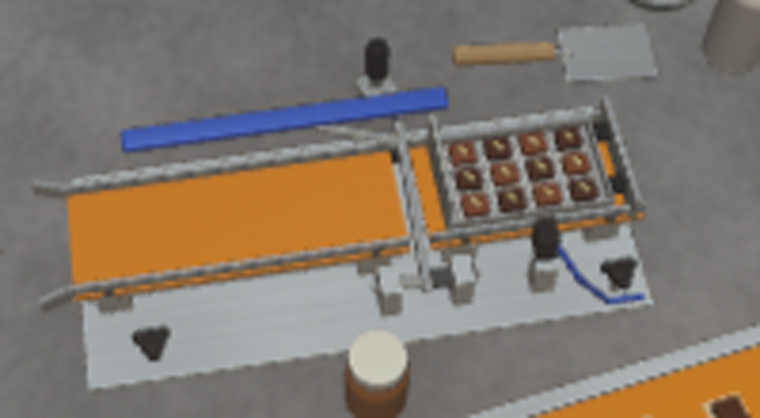

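Gate is shut (bar z≈118) and the tray sits behind it, seemingly on both buffers at (60,130) and (44,205). One enlarged check of the buffer contact, averaged over several frames.

Run:
```python
from h import *
f=lambda n,k=8: np.mean([ctrl.capture(n)[0][:,:,::-1].astype(float) for _ in range(k)],0).astype(np.uint8)
t=f('top'); s=f('scene')
cv2.imwrite('pics/t7.png',t);
a=cv2.resize(t[160:215,150:235],(760,492),interpolation=cv2.INTER_LANCZOS4)[:300*2]
b=cv2.resize(s[160:205,285:345],(600,450),interpolation=cv2.INTER_LANCZOS4)
A=cv2.resize(a,(400,260)); 
cv2.imwrite('pics/z7.png',np.vstack([cv2.resize(a,(560,362)),cv2.resize(b,(560,238*1))]))
sc=(560/85,362/55)
for nm,x,y,z in [('buf+',30,175,69),('buf-',-26,175,69),('rearH',45,25,108),('rearB',-45,25,108),('frontH',45,175,67),('frontB',-45,175,67)]:
    u=proj('top',np.r_[tow(x,y),z/1000]); print(nm,u.round(1),((u+.5-[150,160])*sc-.5).round(0))
```

```text
buf+ [167.2 175.6] [116. 106.]
buf- [163.1 196.9] [ 89. 246.]
rearH [225.2 176.6] [499. 112.]
rearB [219. 212.] [457. 345.]
frontH [168.4 170.1] [124.  70.]
frontB [161.8 204.3] [ 80. 295.]
```

View pics/z7.png

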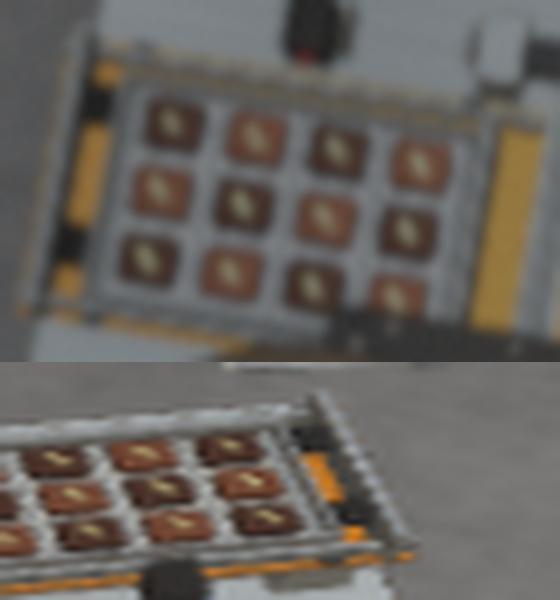

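The tray front lies on both buffers, at (113,105) and (88,245) against predicted home positions of (116,106) and (89,246). Handing in.

```bash
python3 -c "
from rig import ctrl
s=ctrl.sense();print(s['time'],s['contact_force'],abs(s['joint_vel']).max());print(ctrl.sign_off())"
```

```text
14.35 [-0.37337373 -0.19039326 -0.1509937 ] 0.002101159966978328
the job is handed in; nothing more can be done
None
```

The tray is home against the end stop, the gate has sprung back up behind it, and I handed the job in at 14.4 s of the 42 s allowed.

- **Crossing:** One fingertip pressed the blue bar down and slid along it while the other pushed the tray by its upstand. The bar's top measured about 66–67 mm high throughout, which is a gate angle of about 0.335; 0.27 is enough to clear the bed.
- **Home:** I pushed until the tray stopped firmly. The tray was held at 24.5 N against the buffers and moved only 0.4 mm for the last 10 N. I then backed off with the gate still down before raising the finger with the bar.
- **Last checks:** The pictures show the tray front on both buffers, matching the predicted home position within about half a camera pixel (under 1 mm). The bar is back up at about 118 mm (nominal 116, within calibration), and nothing else in the final close-up pictures looked moved. The arm was clear and still, with contact force about zero.

No check failed. One limit: I could not see the gap between blade and tray directly, so "the gate never touched the tray" rests on the bar heights and the steady push force.

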